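# Trim the span of a cassette reader with a tuning tool

## Robot

A 7-joint arm with a two-finger parallel gripper is mounted at the origin on a cart in front of the work surface, level with it; the furniture and walls round the work are solid. World frame = base frame: x ahead of the robot, y to its left, z up, the work surface at z = 0. Lengths are in m, angles in rad, forces in N, time in s.
With the tool pointing down it reaches from about 0.425 to 0.825 m from the base axis. Payload 3.6 kg.
Tool frame: the origin (TCP) lies midway between the tips of the shut fingers; the grasp point (between the pads) lies 19 mm behind it; z points along the fingers, y is the line along which they close (so a half turn about z gives the same grasp; the last joint's range is limited). The gripper opens to 93 mm and grips with 3 to 60 N. Pads are 15 mm wide; open, the fingers measure 128 mm over their backs; the gripper's body (75 mm by 188 mm) begins 65 mm behind the grasp point.
Start: joints at [1.222, 0.615, -0.013, 1.423, 0.008, 1.103, -0.04], TCP at [0.206, -0.617, 0.219] pointing down, gripper open.
Joint ranges: [-3.12, 3.12], [-0.3, 2.06], [-1.34, 1.32], [0.26, 2.42], [-1.36, 4.5], [0.01, 1.98], [-2.84, 2.84]. Speed limits (rad/s): [2.79, 2.79, 3.14, 3.14, 3.14, 3.14, 3.14].

## Interface

Orientations are given as a unit quaternion [w, x, y, z].
In Python, from station import ctrl, vision gives the robot as it stands.
- The arm moves only by the tool arm_command, never from a script. Its argument "steps" is a list of rows, each a list of 3 entries, a list of its own where there are three numbers: the turn, a rotation vector about the tool's x, y, z in rad, then the shift along the tool's x, y, z in mm, then the opening in per cent of the stroke, from 0 (shut) to 100 (fully open). A call has 1 to 8 rows; each row is the pose to reach, as a shift and turn from the pose commanded when the call began, along the tool's axes at that moment; what a row does not reach only later rows make up. A row lasts 1/12 s, in which the tool goes at most 41.7 mm and 7.16 degrees, less where a joint would pass 70% of its speed; a pose out of reach is approached as far as the arm can. A call with a gripper value outside its range is refused whole. The fingers move at their own pace and stop on an object; "newtons" is the grip in N (left out, the last holds). Time passes only in rows, so rows that repeat a pose let the fingers close. It gives the time, the measured TCP pose, the force, the opening and the grip force at its end, in the units of the state.
- ctrl.observe(): the state, without advancing time (a new reading comes with each control period).
- vision.get_image(name): name is "scene" or "top" or "wrist"; returns a dict with "image" (384x512x3 uint8, red, green, blue), "fx", "fy", "cx", "cy" (pixels), "dist" ([k1, k2, p1, p2, k3] as OpenCV has them; the pictures are not rectified), "extrinsics" (4x4, takes a point from camera to world coordinates). Camera axes: x right, y down, z forward; pixel columns grow to the right and rows downward; lengths in m; the calibration is good to about 2 mm. A picture is of the moment at which its call begins. There is no depth.
- ctrl.sign_off(): hands the job in; it is judged then, once.
The state is a dict: "clock": time; "joint_pos": joint angles; "qvel": joint speeds; "joint_efforts": joint torques, N m; "tool_pos": TCP position; "ee_rot": TCP orientation; "ft_force": force on the tool from outside, world axes, zero at the start; "wrist_torque": the same for the moment, N m; "width": finger opening in m; "finger_force": force on a finger pad.
Only numpy, scipy, OpenCV 4.12 (cv2) and the standard library are available. Lean on these libraries where they do the work, as an engineer would, in place of code of your own. Each camera call takes 0.05 s, during which the arm holds its last target. There are 200 camera calls.

## Task

The cassette reader has its reference cassette in the bay but the needle reads away from the set pointer. Take the plastic tuning tool with the flat blade from its stand, feel the blade into the slotted span screw at the bottom of the right-hand well (the one farther from the meter), pressing only lightly, and turn the screw until the needle stands at the set pointer. Then put the tool back upright in the stand, fully down on its collar; do not turn the other screw and leave everything else where it is.

Things in the scene. Friction and masses are not known exactly. Their poses are not given: they have to be found in the camera images.
- reader: Bench cassette reader, white and grey case 170 x 250 x 70 mm (x, y, z), fixed. Origin at the centre of its underside; x points away from the robot, y left, z up. On its flat top: at the left a meter in a black frame (112 x 118 mm, 10 mm high), at the right, far side, a bay (rim 6 mm high) with a white test cassette, at the right, near side, two trimmer wells.
- span_well (a point): Centre of the mouth of the right-hand well (farther from the meter), level with the reader's top: reader frame (-42, -88, 70) mm. The well is a round upright hole 19 mm in diameter with the span screw at its bottom. The potentiometer under it is delicate: lean on it with a few newtons only (25 N spoil it).
- span_screw_top (a point): Centre of the span screw's flat top, on the well's axis 18 mm below its mouth. Brass, 16 mm in diameter, with a slot across the middle 3.6 mm wide and 4.5 mm deep; which way the slot points is not measured and may be any. It turns stiffly (0.03 N m) and stays where left. Clockwise from above moves the needle clockwise, 0.4 rad per rad, between end stops at +-1.9 rad.
- zero_well (a point): Centre of the mouth of the left-hand well (nearer the meter), reader frame (-42, -38, 70) mm, made alike. Its screw must not be turned.
- zero_screw (a joint): Angle of the screw in the left-hand well, rad, 0 at the start, growing clockwise from above.
- needle (a joint): Angle of the meter's black needle about its pivot, rad; 0 when it points along the reader's x (away from the robot), growing clockwise from above. Moved by the span screw only.
- needle_tip (a point): Tip of the needle, 62 mm from the pivot (pivot in the reader frame: (-34, 58) mm); its x axis runs along the needle.
- set_pointer (a joint): Angle of the small dark arrow outside the scale about the same pivot and in the same sense, rad. It does not move.
- set_pointer_tip (a point): Point of the set pointer's arrow, 63 mm from the pivot; its x axis runs from the pivot through the arrow. The scale is divided every 0.1 rad.
- blade_tool: White plastic tuning tool with flat-sided handle, 95 mm long, 30 g, tip down in a bore of the stand. Origin at the middle of the blade's end; z up the tool, x along the blade's width. Blade 12 mm wide, 2 mm thick (y), 7 mm long; round shank 9 mm in diameter; collar 22 mm in diameter, 40 to 45 mm from the tip; handle 45 to 95 mm, 18 mm wide (x), 12 mm thick (y), ribbed flats facing y.
- blade_tip (a point): Middle of the blade's end, the origin of the tool.
- hex_tool: The other white tool in the stand: hexagon tip, round handle 19 mm in diameter, 85 mm long, same collar and origin. Not wanted.
- tool_stand: Grey tool stand: block 56 x 130 x 48 mm on a foot 170 mm long, screwed down. Origin at the centre of its underside. Two through-bores 15.5 mm in diameter, 70 mm apart along its y; a tool hangs in a bore on its collar, so that its tip is 8 mm above the bench (the bores are closed 4 mm above the bench).
- bore_left (a point): Centre of the mouth of the left bore (stand frame 0, 35, 48 mm).
- bore_right (a point): Centre of the mouth of the right bore (stand frame 0, -35, 48 mm).
- tube_lying_a: Capped sample tube lying on the bench, 20 x 74 x 21 mm; leave it.
- tube_lying_b: Another capped sample tube lying on the bench, 20 x 74 x 21 mm; leave it.
- tape_roll: Roll of tape lying flat, 68 mm in diameter, 19 mm high; leave it.

How it is judged:
On the way, in this order (a step that is already met when the one before it is completed fails the run):
1. the blade has dropped into the slot of the span screw: its tip at least 2.5 mm below the screw's top, within 4 mm of the well's axis (z of blade_tip in the frame of reader between 0.044 and 0.0495 m and horizontal distance between blade_tip and span_well below 0.004 m), for 0.1 s.
2. with the blade still in the slot, the needle stands within 0.06 rad of the set pointer (z of blade_tip in the frame of reader below 0.0495 m and horizontal distance between blade_tip and span_well below 0.004 m and angle between the x axis of needle_tip and the x axis of set_pointer_tip, either way round below 0.06 rad), for 0.2 s.
At the end, for the whole second after the job is handed in: The needle stands within 0.06 rad (about half a scale division) of the set pointer, and the blade tool is at rest in a bore of the stand, within 5 mm of its axis, upright within 0.12 rad, its collar no more than 3 mm above the stand's top, released (angle between the x axis of needle_tip and the x axis of set_pointer_tip, either way round below 0.06 rad and (horizontal distance between blade_tool and bore_left below 0.005 m or horizontal distance between blade_tool and bore_right below 0.005 m) and z of blade_tool in the frame of tool_stand below 0.011 m and angle between blade_tool's own z axis and vertical below 0.12 rad and linear speed of blade_tool below 0.02 m/s); the robot touches nothing.
It fails at once if the tool is pressed against the reader or its screws with more than 25 N, turning load included (contact force between blade_tool and reader above 25 N).
It fails at once if the other screw is turned by more than 0.15 rad (value of joint zero_screw above 0.15 rad or value of joint zero_screw below -0.15 rad).
It fails at once if the other tool is lifted or knocked out of place by more than 15 mm (distance of hex_tool from where it was at the start of the episode above 0.015 m).
It fails at once if a bystander (sample tube, tape roll) is moved by more than 25 mm (distance of any of tube_lying_a, tube_lying_b, tape_roll from where it was at the start of the episode above 0.025 m).
It also fails if it takes over 72 s, if anything falls off the work surface, if the arm or the gripper's body presses on something with over 40 N, if the wrist force passes 120 N, or if a joint passes its speed limit or range.

## Working session

There is one attempt and no reset: what is moved stays moved. The work goes in short steps, Python scripts to look and compute and a tool call to move; the robot and the scene stay as the last step left them, time stands still between calls to the robot, and variables do not carry over. Pictures are saved under pics/ and viewed, at most 10 in all, crops included, and the job is handed in when it is done.

Besides the shell and the picture viewer there is one more tool, called after "Request:" in YAML: its name, and indented under it one key for each argument. arm_command: Moves the arm, as the interface text tells. Its arguments: {"type":"object","properties":{"steps":{"type":"array"},"newtons":{"type":"number"}},"required":["steps"]}

```bash
ls; mkdir -p pics; python3 - <<'E'
from station import ctrl, vision
import cv2,numpy as np
print(ctrl.observe())
ims=[]
for n in("scene","top"):
    d=vision.get_image(n); cv2.imwrite(f"pics/{n}0.png",cv2.cvtColor(d["image"],cv2.COLOR_RGB2BGR))
    print(n,d["fx"],d["fy"],d["cx"],d["cy"],d["dist"],np.round(d["extrinsics"],4).tolist())
E
```

```text
pics
{'clock': 0.0, 'joint_pos': array([ 1.22249097,  0.61590281, -0.01265022,  1.42488034,  0.0081208 ,
        1.10338649, -0.04042201]), 'qvel': array([ 6.06302117e-04,  2.23374178e-04, -1.34026360e-03,  8.98227667e-04,
       -7.07299784e-04, -4.99459559e-04,  9.43902792e-05]), 'joint_efforts': array([ 7.96915556e-04, -4.58923101e+01,  2.09084773e-01, -1.65738523e+01,
       -6.11500209e-02,  2.04124470e-02,  2.18641617e-04]), 'tool_pos': array([ 0.20535499, -0.615883  ,  0.21749788]), 'ee_rot': array([-1.24407172e-03,  9.87075757e-01,  1.60249349e-01, -2.19570574e-04]), 'ft_force': array([ 0.08767282,  0.3432058 , -0.42472897]), 'wrist_torque': array([-0.0406788 , -0.03245956,  0.06326851]), 'finger_force': 0.0, 'width': 0.09285150583684898}
scene 459.5152778679031 459.5152778679031 260.22472418506004 189.13045099447902 [-0.04100724  0.          0.          0.          0.        ] [[-0.6786, -0.4731, 0.5618, -0.1929], [-0.7345, 0.4321, -0.5234, 0.48], [0.0049, -0.7678, -0.6407, 0.8119], [0.0, 0.0, 0.0, 1.0]]
top 354.6772790395673 354.6772790395673 259.3068722658184 199.38289041842023 [0.02857917 0.         0.         0.         0.        ] [[-0.001, -0.9882, 0.1533, 0.3079], [-0.9999, -0.0013, -0.0144, -0.1253], [0.0144, -0.1533, -0.9881, 0.9514], [0.0, 0.0, 0.0, 1.0]]
```

View pics/scene0.png

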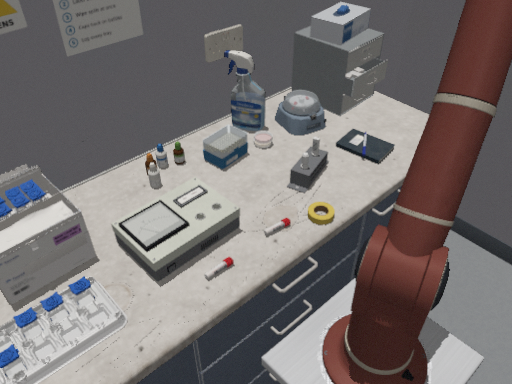

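View pics/top0.png

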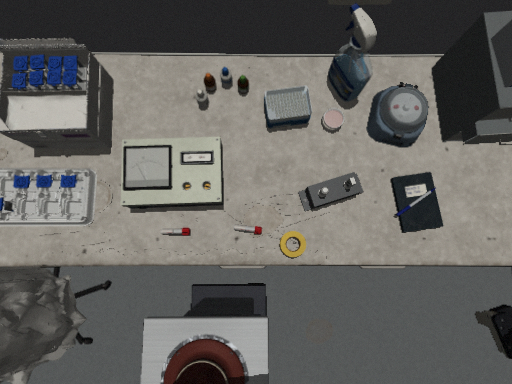

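The top view shows the reader at about (172,172) with its wells near (183,186) and (207,186), and the stand at about (333,190) with two tools. I'll zoom in on both.

```bash
cat > h.py <<'E'
from station import ctrl, vision
import cv2,numpy as np
from scipy.spatial.transform import Rotation as R
def K(d): return np.array([[d["fx"],0,d["cx"]],[0,d["fy"],d["cy"]],[0,0,1.]])
def cast(d,px,z):
    p=cv2.undistortPoints(np.array(px,float).reshape(-1,1,2),K(d),np.array(d["dist"])).reshape(-1,2)
    T=np.array(d["extrinsics"]); r=np.c_[p,np.ones(len(p))]@T[:3,:3].T
    return T[:3,3]+r*((z-T[2,3])/r[:,2])[:,None]
def proj(d,P):
    T=np.linalg.inv(np.array(d["extrinsics"]))
    return cv2.projectPoints(np.array(P,float).reshape(-1,1,3),cv2.Rodrigues(T[:3,:3])[0],T[:3,3],K(d),np.array(d["dist"]))[0].reshape(-1,2)
def save(d,name,box=None,s=1):
    im=cv2.cvtColor(d["image"],cv2.COLOR_RGB2BGR)
    if box: im=im[box[1]:box[3],box[0]:box[2]]
    im=cv2.resize(im,None,fx=s,fy=s,interpolation=cv2.INTER_CUBIC); 
    if name: cv2.imwrite("pics/"+name,im)
    return im
E
python3 - <<'E'
from h import *
d=vision.get_image("top")
a=save(d,None,(115,130,230,215),6); b=save(d,None,(295,165,370,215),6)
b=cv2.copyMakeBorder(b,0,0,0,a.shape[1]-b.shape[1],cv2.BORDER_CONSTANT)
cv2.imwrite("pics/z1.png",cv2.resize(np.vstack([a,b]),None,fx=.74,fy=.74))
E
```

```text
(no output)
```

View pics/z1.png

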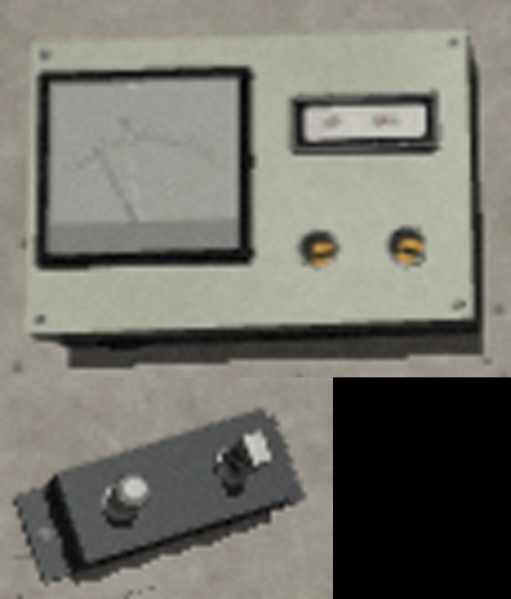

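The round white top at crop (130,490) is the hex tool. The square, taller one at (257,447) is the blade tool, in the right bore. The needle points to the left of the set pointer, which is at about (123,121).

```bash
python3 - <<'E'
from h import *
d=vision.get_image("top")
f=lambda p,o,y0=0:(np.array(p,float)-[0,y0]+.5)/4.44+o-.5
c=cast(d,f([(33,40),(468,30),(473,318),(28,335)],[115,130]),.07); print(c.round(4).tolist(),c.mean(0))
print("sides",[np.linalg.norm(c[i]-c[(i+1)%4]).round(4) for i in range(4)])
w=cast(d,f([(319,247),(407,245)],[115,130]),.07);print("wells",w)
s=cast(d,f([(50,477),(265,408),(303,495),(82,568)],[295,165],377.4),.048);print(s.round(4).tolist(),s.mean(0))
print("sides",[np.linalg.norm(s[i]-s[(i+1)%4]).round(4) for i in range(4)])
print("yaw reader",[np.arctan2(*(a-b)[[0,1]]*[-1,1]) for a,b in((c[0],c[1]),(c[3],c[2]))],"stand",[np.arctan2(-(a-b)[0],(a-b)[1]) for a,b in((s[0],s[1]),(s[3],s[2]))])
h=cast(d,f([(257,447)],[295,165],377.4),.103);print("blade handle top",h)
m=cast(d,f([(135,220),(100,148),(123,121),(118,190)],[115,130]),.075);print("needle",m)
for i in(1,2):
  v=m[i]-m[0];print(np.arctan2(-v[1],v[0]))
E
```

```text
[[0.6013, 0.2125, 0.07], [0.609, -0.037, 0.07], [0.4398, -0.0424, 0.07], [0.4299, 0.2057, 0.07]] [0.52001932 0.08469442 0.07      ]
sides [np.float64(0.2496), np.float64(0.1692), np.float64(0.2483), np.float64(0.1715)]
wells [[ 0.48047678  0.04540406  0.07      ]
 [ 0.48174801 -0.00433588  0.07      ]]
[[0.4806, -0.2594, 0.048], [0.5221, -0.3869, 0.048], [0.4701, -0.4069, 0.048], [0.427, -0.2768, 0.048]] [ 0.47497854 -0.33249353  0.048     ]
sides [np.float64(0.1341), np.float64(0.0557), np.float64(0.1371), np.float64(0.0564)]
yaw reader [np.float64(0.030532265890567848), np.float64(0.03987634999628535)] stand [np.float64(0.3147124422909594), np.float64(0.32011335149550035)]
blade handle top [[ 0.48708458 -0.36564756  0.103     ]]
needle [[0.49474117 0.1480289  0.075     ]
 [0.53636858 0.16962021 0.075     ]
 [0.55221917 0.15746097 0.075     ]
 [0.51201946 0.15834921 0.075     ]]
-0.4784797417878581
-0.16264915284225445
```

Request:
arm_command:
  steps:
    - [[0, 0, 0], [39, -16, -3], 100]
    - [[0, 0, 0], [77, -33, -6], 100]
    - [[0, 0, 0], [115, -49, -10], 60]
    - [[0, 0, 0], [153, -65, -14], 60]
    - [[0, 0, 0], [191, -82, -18], 50]
    - [[0, 0, 0], [229, -98, -20], 50]
    - [[0, 0, 0], [267, -114, -20], 50]
    - [[0, 0, 0], [290, -124, -20], 50]

```text
clock: 0.87
tool_pos: [0.4459, -0.4023, 0.2388]
ee_rot: [-0.001, 0.987, 0.163, 0.002]
ft_force: [0.3, 1.0, 0.3]
width: 0.0578
finger_force: 0.0
```

```bash
python3 - <<'E'
from h import *
s=ctrl.observe();print(s["tool_pos"],s["ee_rot"],s["width"])
d=vision.get_image("wrist");save(d,"w1.png")
T=np.array(d["extrinsics"]);print(T.round(4).tolist(),d["fx"])
print(proj(d,[[.4859,-.3658,.103],[.4859,-.3658,.053],[.4641,-.2993,.093]]))
E
```

```text
[ 0.44593769 -0.40233408  0.23881009] [-0.00108563  0.98655475  0.16341975  0.0015921 ] 0.057767214198320906
[[0.3229, -0.9159, -0.2384, 0.5125], [-0.9464, -0.3128, -0.0803, -0.3798], [-0.001, 0.2515, -0.9678, 0.4052], [0.0, 0.0, 0.0, 1.0]] 266.6964953038132
[[236.72967198 138.59658875]
 [239.4649273  135.9213085 ]
 [176.74163921 137.31952094]]
```

View pics/w1.png

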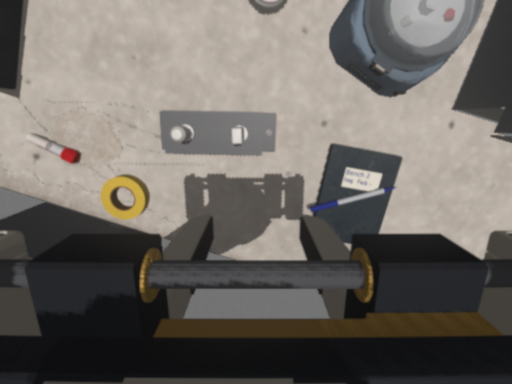

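The blade handle is at about (237,136) in the wrist view. Its wide side runs along image vertical (gripper x), so closing along gripper y meets the flats. I'll measure the angle and the position.

```bash
cat >> h.py <<'E'
def rel(P,yaw=None):
    """shift in tool axes (mm) to world P; turn about tool z so that tool x points at world yaw"""
    s=ctrl.observe();q=s["ee_rot"];M=R.from_quat([q[1],q[2],q[3],q[0]]).as_matrix()
    print("pos",s["tool_pos"].round(4),"yaw",np.arctan2(M[1,0],M[0,0]).round(3),"tilt",M[:2,2].round(4),"shift",(M.T@(np.array(P)-s["tool_pos"])*1e3).round(1))
E
python3 - <<'E'
from h import *
d=vision.get_image("wrist")
b=cv2.resize(d["image"][115:160,215:260],None,fx=8,fy=8,interpolation=cv2.INTER_CUBIC)
m=(b.min(2)>170).astype(np.uint8)
for th in(150,170,190,210):
  m=(b.min(2)>th).astype(np.uint8)
  c=max(cv2.findContours(m,0,1)[0],key=cv2.contourArea);r=cv2.minAreaRect(c)
  p=(cv2.boxPoints(r)+.5)/8+[215,115]-.5
  w=cast(d,p,.103);print(th,r,w.mean(0).round(4))
  for i in(0,1): v=w[i+1]-w[i];print(np.linalg.norm(v).round(4),np.arctan2(v[1],v[0]).round(3))
# stand top rect
rel([.486,-.366,.066])
E
```

```text
150 ((201.01458740234375, 212.38624572753906), (122.42230224609375, 81.5268783569336), 87.83892822265625) [ 0.4887 -0.3647  0.103 ]
0.0113 -1.198
0.0169 -2.777
170 ((201.00209045410156, 212.57888793945312), (114.53929138183594, 73.10626220703125), 88.49256896972656) [ 0.4887 -0.3647  0.103 ]
0.0102 -1.209
0.0158 -2.789
190 ((201.9583740234375, 212.7513885498047), (107.10719299316406, 64.16436767578125), 88.09085083007812) [ 0.4887 -0.3648  0.103 ]
0.0089 -1.202
0.0148 -2.783
210 ((203.49923706054688, 209.9492950439453), (91.52662658691406, 46.15457534790039), 89.16968536376953) [ 0.4892 -0.3649  0.103 ]
0.0064 -1.22
0.0126 -2.802
pos [ 0.4472 -0.401   0.2385] yaw 0.334 tilt [0.0034 0.0041] shift [ 47.3 -19.8 172.8]
```

Request:
arm_command:
  steps:
    - [[0, 0, -0.01], [20, -8, 15], 50]
    - [[0, 0, -0.026], [40, -16, 30], 50]
    - [[0, 0, -0.026], [50, -20, 40], 50]
    - [[0, 0, -0.026], [50, -20, 50], 50]
    - [[0, 0, -0.026], [50, -20, 50], 50]
    - [[0, 0, -0.026], [50, -20, 50], 50]

```text
clock: 1.47
tool_pos: [0.4807, -0.3742, 0.1881]
ee_rot: [0.0, 0.985, 0.172, -0.001]
ft_force: [-0.9, -0.5, 1.0]
width: 0.0466
finger_force: 0.0
```

```bash
python3 - <<'E'
from h import *
rel([.488,-.3652,.066])
d=vision.get_image("wrist");save(d,"w2.png",(150,150,406,342),3)
rel([.488,-.3652,.066])
print(proj(d,[[.488,-.3652,.103]]))
E
```

```text
pos [ 0.4807 -0.3742  0.1881] yaw 0.345 tilt [-0.0024 -0.0006] shift [ 10.2  -5.9 122.1]
pos [ 0.4811 -0.3745  0.1889] yaw 0.345 tilt [-0.0009 -0.0015] shift [  9.8  -6.6 122.9]
[[249.82190121 183.28761651]]
```

View pics/w2.png

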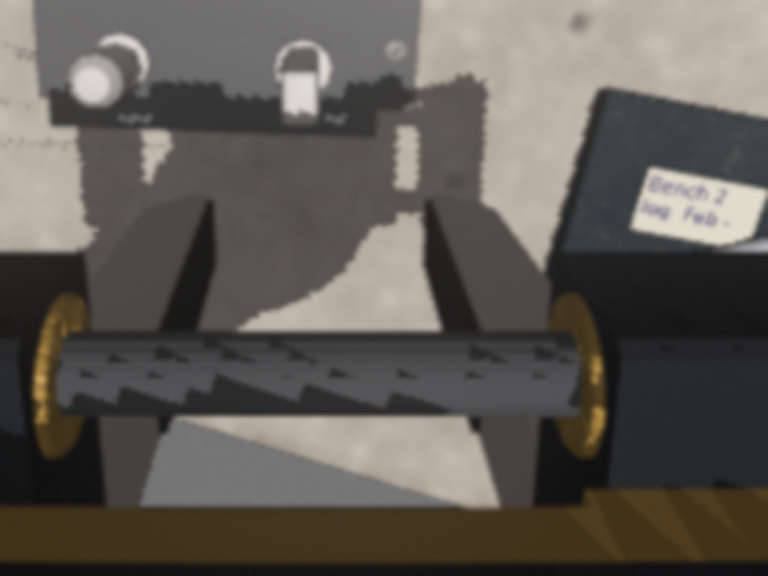

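The handle top is at wrist pixel (250,180), as predicted. Going down.

Request:
arm_command:
  steps:
    - [[0, 0, -0.015], [6, -4, 15], 50]
    - [[0, 0, -0.015], [10.5, -6.4, 35], 50]
    - [[0, 0, -0.015], [10.5, -6.4, 58], 50]
    - [[0, 0, -0.015], [10.5, -6.4, 80], 50]
    - [[0, 0, -0.015], [10.5, -6.4, 100], 50]
    - [[0, 0, -0.015], [10.5, -6.4, 115], 50]
    - [[0, 0, -0.015], [10.5, -6.4, 122], 50]
    - [[0, 0, -0.015], [10.5, -6.4, 122], 50]

```text
clock: 2.18
tool_pos: [0.4888, -0.3637, 0.0658]
ee_rot: [-0.0, 0.984, 0.179, -0.001]
ft_force: [0.2, 0.8, 0.3]
width: 0.0465
finger_force: 0.0
```

Request:
arm_command:
  newtons: 15
  steps:
    - [[0, 0, 0], [0, 0, 0], 40]
    - [[0, 0, 0], [0, 0, 0], 30]
    - [[0, 0, 0], [0, 0, 0], 20]
    - [[0, 0, 0], [0, 0, 0], 10]
    - [[0, 0, 0], [0, 0, 0], 0]
    - [[0, 0, 0], [0, 0, 0], 0]
    - [[0, 0, 0], [0, 0, 0], 0]
    - [[0, 0, 0], [0, 0, 0], 0]

```text
clock: 2.85
tool_pos: [0.4905, -0.363, 0.0671]
ee_rot: [0.0, 0.984, 0.18, 0.0]
ft_force: [-0.1, 0.5, 2.4]
width: 0.0117
finger_force: 15.0
```

Request:
arm_command:
  newtons: 25
  steps:
    - [[0, 0, 0], [0, 0, -3], 0]
    - [[0, 0, 0], [0, 0, -15], 0]
    - [[0, 0, 0], [0, 0, -35], 0]
    - [[0, 0, 0], [0, 0, -60], 0]
    - [[0, 0, 0], [0, 0, -85], 0]
    - [[0, 0, 0], [0, 0, -110], 0]
    - [[0, 0, 0], [0, 0, -125], 0]
    - [[0, 0, 0], [0, 0, -125], 0]

```text
clock: 3.52
tool_pos: [0.4923, -0.3643, 0.1965]
ee_rot: [0.003, 0.984, 0.18, 0.003]
ft_force: [0.7, -0.0, 0.7]
width: 0.012
finger_force: 25.0
```

```bash
python3 - <<'E'
from h import *
rel([.425,-.01,.19])
s=ctrl.observe();print(s["ft_force"],s["width"],s["finger_force"])
E
```

```text
pos [ 0.4923 -0.3643  0.1965] yaw 0.363 tilt [ 0.0074 -0.005 ] shift [  62.7 -355.2    4.2]
[ 0.74886627 -0.03681071  0.69129546] 0.011977242751154958 24.999836683273315
```

Request:
arm_command:
  steps:
    - [[0, 0, 0], [5, -28, 0], 0]
    - [[0, 0, 0], [11, -63, 0], 0]
    - [[0, 0, 0], [18, -102, 0], 0]
    - [[0, 0, 0], [25, -141, 0], 0]
    - [[0, 0, 0], [32, -180, 0], 0]
    - [[0, 0, 0], [39, -219, 0], 0]
    - [[0, 0, 0], [46, -258, 0], 0]
    - [[0, 0, 0], [50, -282, 0], 0]

```text
clock: 4.18
tool_pos: [0.4349, -0.077, 0.1911]
ee_rot: [-0.001, 0.983, 0.183, -0.001]
ft_force: [0.2, 1.0, 0.2]
width: 0.0114
finger_force: 25.0
```

Request:
arm_command:
  steps:
    - [[0, 0, 0], [6, -36, 0], 0]
    - [[0, 0, 0], [12, -65, 0], 0]
    - [[0, 0, 0], [12, -73, 0], 0]
    - [[0, 0, 0], [12, -73, 0], 0]
    - [[0, 0, 0], [12, -73, 0], 0]
    - [[0, 0, 0], [12, -73, 0], 0]

```text
clock: 4.68
tool_pos: [0.4224, -0.0107, 0.1915]
ee_rot: [0.0, 0.984, 0.179, -0.0]
ft_force: [0.4, 0.2, -0.3]
width: 0.0119
finger_force: 25.0
```

```bash
python3 - <<'E'
from h import *
rel([.481,-.005,.165])
for n in("wrist","top","scene"):
  d=vision.get_image(n);save(d,n+"3.png"); print(n,proj(d,[[.481,-.005,.07],[.481,-.005,.052],[.425,-.01,.131],[.425,-.01,.176]]).round(1).tolist())
  if n=="wrist":
    print(np.round(d["extrinsics"],4).tolist())
rel([.481,-.005,.165])
im=cv2.imread("pics/wrist3.png")
cv2.imwrite("pics/w3b.png",cv2.resize(im,None,fx=1.5,fy=1.5))
E
```

```text
pos [ 0.4224 -0.0107  0.1915] yaw 0.36 tilt [-0.0003 -0.0009] shift [56.9 15.3 26.4]
wrist [[270.4, 132.1], [269.5, 131.3], [256.2, 197.9], [256.3, 215.8]]
[[0.3528, -0.9047, -0.2387, 0.4887], [-0.9357, -0.3408, -0.0914, 0.0145], [0.0013, 0.2556, -0.9668, 0.3575], [0.0, 0.0, 0.0, 1.0]]
top [[206.5, 185.1], [207.5, 186.4], [204.7, 203.6], [201.9, 200.7]]
scene [[216.8, 206.2], [217.2, 211.7], [232.5, 197.4], [231.8, 181.9]]
pos [ 0.4224 -0.0105  0.1915] yaw 0.36 tilt [-0.0002 -0.0005] shift [56.8 15.4 26.5]
```

View pics/w3b.png

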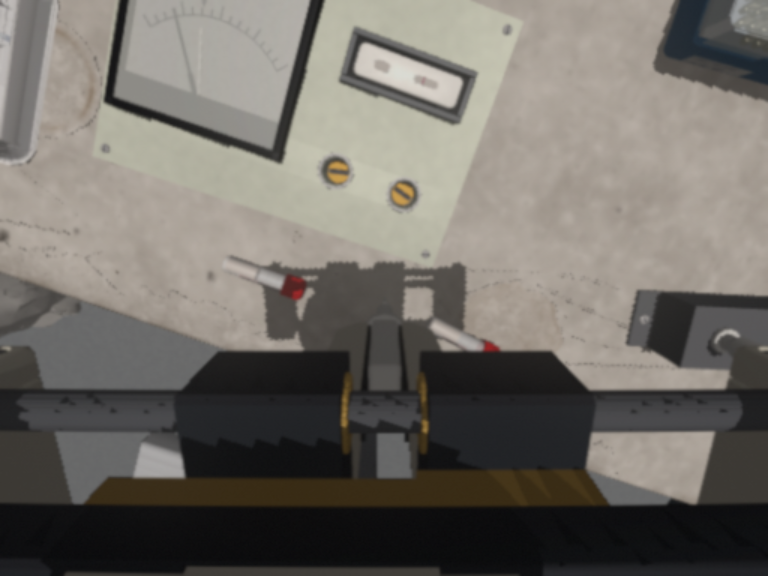

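Wrist view: span screw at about (269,129) full-resolution, with its slot running from upper left to lower right. The needle is left of the pointer. I'll zoom on the screw, the held tool and the meter.

```bash
python3 - <<'E'
from h import *
im=cv2.imread("pics/wrist3.png");tp=cv2.imread("pics/top3.png");sc=cv2.imread("pics/scene3.png")
f=lambda i,x,y,w,h,W,H:cv2.resize(i[y:y+h,x:x+w],(W,H),interpolation=cv2.INTER_CUBIC)
a=np.hstack([f(im,250,110,38,38,300,300),f(im,236,190,42,42,300,300)])
b=np.hstack([f(im,80,0,130,100,300,231),f(sc,195,160,65,50,300,231)])
cv2.imwrite("pics/z3.png",np.vstack([a,b]))
E
```

```text
(no output)
```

View pics/z3.png

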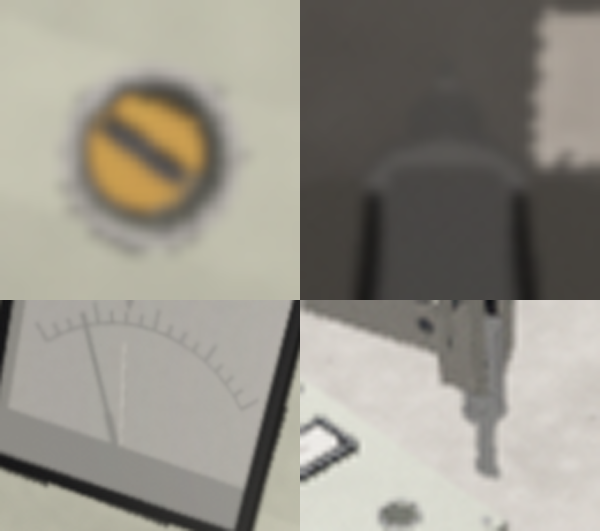

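```bash
python3 - <<'E'
from h import *
s=ctrl.observe();t=s["tool_pos"];yaw=.36
ex=np.array([np.cos(yaw),np.sin(yaw)]);ey=np.array([np.sin(yaw),-np.cos(yaw)])
d=vision.get_image("wrist")
tl=lambda P:[((P[:2]-t[:2])@ex*1e3).round(1),((P[:2]-t[:2])@ey*1e3).round(1)]
print("tip far edge (tool mm, incl 6)",tl(cast(d,[(256.6,200.1)],.1325)[0]))
print("collar far edge (incl 11)",tl(cast(d,[(256.7,209.6)],.1725)[0]))
w=cast(d,[(269,129)],.07)[0];b=cast(d,[(268.6,129.6)],.052)[0];print("well wrist",w,tl(w),b,tl(b))
sl=cast(d,[(263.3,125),(274.1,132.6)],.052);v=sl[0]-sl[1];print("slot",sl,np.linalg.norm(v),np.arctan2(v[1],v[0]))
ds=vision.get_image("scene")
P=cast(ds,[(235.5,197.3)],.1325)[0];print("tip scene",P,tl(P))
# well in scene
print(proj(ds,[[.481,-.005,.07],[.481,.045,.07]]))
dt=vision.get_image("top");save(dt,"m.png",(120,135,180,190),10)
save(dt,None)
for n,dd,c in(("top",dt,(207,185)),):
  x,y=c;r=cv2.resize(dd["image"][y-10:y+10,x-10:x+10],None,fx=10,fy=10,interpolation=cv2.INTER_CUBIC)
  m=(r.max(2)<110).astype(np.uint8);print(cv2.moments(m)["m00"])
hsv=cv2.cvtColor(d["image"],cv2.COLOR_RGB2HSV);m=cv2.inRange(hsv,(12,110,90),(28,255,255))
n,l,st,ce=cv2.connectedComponentsWithStats(m);print([(st[i].tolist(),ce[i].round(1)) for i in range(1,n) if st[i,4]>30])
x,y=207,130
E
```

```text
tip far edge (tool mm, incl 6) [np.float64(1.1), np.float64(0.6)]
collar far edge (incl 11) [np.float64(6.2), np.float64(0.5)]
well wrist [ 0.4835581  -0.00229441  0.07      ] [np.float64(60.1), np.float64(13.8)] [ 0.48246054 -0.00317179  0.052     ] [np.float64(58.8), np.float64(14.3)]
slot [[ 0.48505509  0.00418826  0.052     ]
 [ 0.48156774 -0.01015424  0.052     ]] 0.014760378202175751 1.3322769039232887
tip scene [ 0.41928332 -0.01413211  0.1325    ] [np.float64(-4.2), np.float64(2.3)]
[[216.79258945 206.20721923]
 [200.17164576 215.78339402]]
29335.0
[([219, 107, 13, 7, 61], array([225.2, 110.4])), ([219, 116, 13, 6, 63], array([224.8, 118.3])), ([264, 122, 12, 10, 64], array([270.4, 125.8])), ([261, 127, 12, 10, 63], array([265.8, 132.2])), ([281, 255, 3, 15, 38], array([281.9, 262.7])), ([227, 260, 5, 25, 95], array([229.4, 273.2])), ([281, 280, 5, 9, 36], array([283.1, 284.2]))]
```

View pics/m.png

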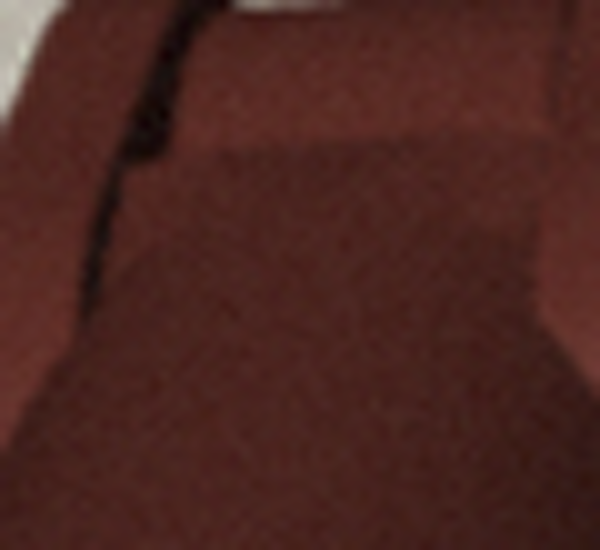

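```bash
python3 - <<'E'
from h import *
s=ctrl.observe();print(s["joint_pos"].round(3),s["clock"])
E
```

```text
[ 0.055  0.308 -0.108  2.074  0.048  0.762 -1.293] 4.9833
```

Request:
arm_command:
  steps:
    - [[0, 0, -0.11], [7, 1, 0], 0]
    - [[0, 0, -0.23], [17, 3, 3], 0]
    - [[0, 0, -0.35], [28, 5, 8], 0]
    - [[0, 0, -0.47], [39, 7, 14], 0]
    - [[0, 0, -0.59], [48, 8, 20], 0]
    - [[0, 0, -0.71], [55, 9, 26], 0]
    - [[0, 0, -0.83], [59, 9.5, 29], 0]
    - [[0, 0, -0.93], [61, 9.7, 30], 0]

```text
clock: 5.65
tool_pos: [0.4831, 0.0034, 0.161]
ee_rot: [-0.0, 0.797, 0.604, -0.0]
ft_force: [0.3, -0.7, -1.0]
width: 0.0119
finger_force: 25.0
```

Request:
arm_command:
  steps:
    - [[0, 0, -0.04], [0, 0, 0], 0]
    - [[0, 0, -0.04], [0, 0, 0], 0]
    - [[0, 0, -0.04], [0, 0, 0], 0]
    - [[0, 0, -0.04], [0, 0, 0], 0]

```text
clock: 5.98
tool_pos: [0.4827, 0.0034, 0.1617]
ee_rot: [0.0, 0.786, 0.618, -0.0]
ft_force: [-1.0, -0.1, -0.2]
width: 0.0119
finger_force: 25.0
```

```bash
python3 - <<'E'
from h import *
rel([.481,-.005,.165])
d=vision.get_image("wrist");save(d,"wrist4.png");ds=vision.get_image("scene");save(ds,"scene4.png")
print(proj(d,[[.4815,-.004,.07]]),proj(d,[[.484,.1415,.075]]))
im=cv2.imread("pics/wrist4.png");sc=cv2.imread("pics/scene4.png")
f=lambda i,x,y,w,h,W,H:cv2.resize(i[y:y+h,x:x+w],(W,H),interpolation=cv2.INTER_CUBIC)
cv2.imwrite("pics/z4.png",np.vstack([np.hstack([f(im,0,0,512,384,500,375),f(im,216,160,80,100,300,375)]),f(sc,110,180,160,45,800,225)]))
E
```

```text
pos [0.4827 0.0034 0.1617] yaw 1.331 tilt [ 0.     -0.0001] shift [-8.5  0.3 -3.3]
[[256.16115459 198.40285386]] [[218.97299184  41.98327785]]
```

View pics/z4.png

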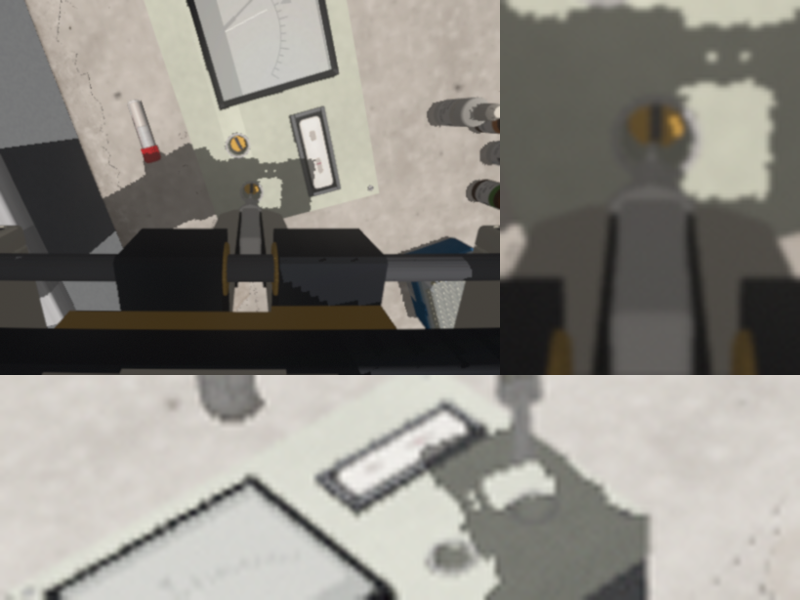

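```bash
python3 - <<'E'
from h import *
s=ctrl.observe();t=s["tool_pos"];yaw=1.331
ex=np.array([np.cos(yaw),np.sin(yaw)]);ey=np.array([np.sin(yaw),-np.cos(yaw)])
tl=lambda P:((P[:2]-t[:2])@np.c_[ex,ey]*1e3).round(1)
ds=vision.get_image("scene");d=vision.get_image("wrist")
print("scene tip",tl(cast(ds,[(214,196)],.1027)[0]),"well",tl(cast(ds,[(216,206.6)],.07)[0]))
r=d["image"][175:215,240:275];hsv=cv2.cvtColor(cv2.resize(r,None,fx=6,fy=6,interpolation=cv2.INTER_CUBIC),cv2.COLOR_RGB2HSV)
m=cv2.inRange(hsv,(10,90,40),(30,255,255));c=np.vstack([x for x in cv2.findContours(m,0,1)[0] if cv2.contourArea(x)>30]);x,y,w,h=cv2.boundingRect(c)
p=np.array([[x,y],[x+w,y+h]])/6+[240,175]-.5;print("brass px",p)
top=cast(d,[(p.mean(0)[0],p[0,1])],.052)[0];print("brass: far edge x,centre y",tl(top),"-> centre x",tl(top)[0]-8)
print("tip far edge",tl(cast(d,[(256.5,199.8)],.1027)[0]))
E
```

```text
scene tip [-4.4  2.4] well [-6.4  0. ]
brass px [[250.         188.16666667]
 [264.83333333 198.16666667]]
brass: far edge x,centre y [-1.4  1.9] -> centre x -9.4
tip far edge [1.2 0.9]
```

Request:
arm_command:
  steps:
    - [[0, 0, 0], [-2, 0.5, 5], 0]
    - [[0, 0, 0], [-2, 0.5, 15], 0]
    - [[0, 0, 0], [-2, 0.5, 25], 0]
    - [[0, 0, 0], [-2, 0.5, 33], 0]
    - [[0, 0, 0], [-2, 0.5, 38], 0]
    - [[0, 0, 0], [-2, 0.5, 41], 0]
    - [[0, 0, 0], [-2, 0.5, 43], 0]
    - [[0, 0, 0], [-2, 0.5, 43], 0]

```text
clock: 6.85
tool_pos: [0.4827, 0.0016, 0.1185]
ee_rot: [-0.0, 0.786, 0.618, -0.0]
ft_force: [0.1, 0.5, -0.4]
width: 0.0119
finger_force: 25.0
```

Request:
arm_command:
  steps:
    - [[0, 0, 0], [0, 0, 1.5], 0]
    - [[0, 0, 0], [0, 0, 3], 0]
    - [[0, 0, 0], [0, 0, 4.5], 0]
    - [[0, 0, 0], [0, 0, 6], 0]
    - [[0, 0, 0], [0, 0, 6], 0]
    - [[0, 0, 0], [0, 0, 6], 0]

```text
clock: 7.35
tool_pos: [0.4827, 0.0016, 0.1127]
ee_rot: [-0.0, 0.786, 0.618, -0.0]
ft_force: [0.1, -0.7, -0.1]
width: 0.0118
finger_force: 25.0
```

Request:
arm_command:
  steps:
    - [[0, 0, 0], [0, 0, 0.7], 0]
    - [[0, 0, 0], [0, 0, 1.4], 0]
    - [[0, 0, 0], [0, 0, 2], 0]
    - [[0, 0, 0], [0, 0, 2.5], 0]
    - [[0, 0, 0], [0, 0, 2.5], 0]
    - [[0, 0, 0], [0, 0, 2.5], 0]

```text
clock: 7.85
tool_pos: [0.4828, 0.0016, 0.1102]
ee_rot: [0.0, 0.786, 0.618, 0.0]
ft_force: [0.7, 0.3, 0.2]
width: 0.0118
finger_force: 25.0
```

Request:
arm_command:
  steps:
    - [[0, 0, 0], [0, 0, 0.7], 0]
    - [[0, 0, 0], [0, 0, 1.3], 0]
    - [[0, 0, 0], [0, 0, 1.8], 0]
    - [[0, 0, 0], [0, 0, 1.8], 0]
    - [[0, 0, 0], [0, 0, 1.8], 0]

```text
clock: 8.27
tool_pos: [0.4828, 0.0016, 0.1084]
ee_rot: [0.0, 0.786, 0.618, 0.0]
ft_force: [-0.2, 0.1, -0.0]
width: 0.012
finger_force: 25.0
```

Request:
arm_command:
  steps:
    - [[0, 0, 0], [0, 0, 0.5], 0]
    - [[0, 0, 0], [0, 0, 1], 0]
    - [[0, 0, 0], [0, 0, 1.3], 0]
    - [[0, 0, 0], [0, 0, 1.3], 0]
    - [[0, 0, 0], [0, 0, 1.3], 0]

```text
clock: 8.68
tool_pos: [0.4828, 0.0016, 0.1071]
ee_rot: [0.0, 0.786, 0.618, 0.0]
ft_force: [1.5, -0.4, -1.3]
width: 0.0118
finger_force: 25.0
```

Request:
arm_command:
  steps:
    - [[0, 0, 0], [0, 0, 0.4], 0]
    - [[0, 0, 0], [0, 0, 0.8], 0]
    - [[0, 0, 0], [0, 0, 0.8], 0]
    - [[0, 0, 0], [0, 0, 0.8], 0]

```text
clock: 9.02
tool_pos: [0.4829, 0.0016, 0.1065]
ee_rot: [0.0, 0.786, 0.618, 0.0]
ft_force: [0.3, 0.7, 1.6]
width: 0.0114
finger_force: 25.0
```

```bash
python3 - <<'E'
from h import *
s=ctrl.observe();print(s["ft_force"],s["wrist_torque"],s["tool_pos"])
d=vision.get_image("wrist");print(proj(d,[[.484,.1415,.078],[.546,.1415,.078]]))
ds=vision.get_image("scene")
a=save(d,None,(180,0,360,115),4.4)
save(d,"wrist5.png");cv2.imwrite("pics/z5.png",a)
E
```

```text
[0.3222573  0.7426104  1.55470191] [-0.07216409 -0.14024063 -0.0153589 ] [0.48285353 0.00157245 0.10649149]
[[206.27962458  14.26765265]
 [300.16548035 -11.38592446]]
```

View pics/z5.png

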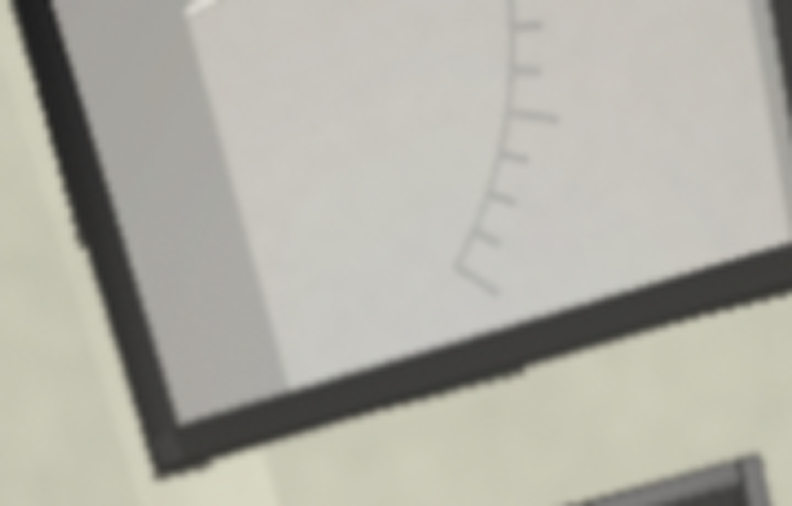

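The wrist view now shows only the right end of the scale. I've used all my picture views, so from here I'll measure the needle and pointer numerically with a polar darkness profile about the pivot.

```bash
cat >> h.py <<'E'
C=np.array([.520,.0847]);Y=.035
def polar(d,img,z=.075,rs=(.030,.056),ra=(.0645,.070)):
    c,s=np.cos(Y),np.sin(Y); pv=C+np.array([[c,-s],[s,c]])@[-.034,.058]
    th=np.arange(-.75,.75,.01);g=cv2.cvtColor(img,cv2.COLOR_BGR2GRAY).astype(np.float32);out=[]
    for r0,r1 in(rs,ra):
        rr=np.arange(r0,r1,.0005);A=(Y-th)[:,None]
        P=np.stack([pv[0]+rr*np.cos(A),pv[1]+rr*np.sin(A),np.full((len(th),len(rr)),z)],-1)
        p=proj(d,P).reshape(len(th),len(rr),2).astype(np.float32)
        v=cv2.remap(g,p[...,0],p[...,1],cv2.INTER_LINEAR).mean(1)
        v=v-cv2.GaussianBlur(v[None],(0,0),12,borderType=cv2.BORDER_REPLICATE)[0]
        i=np.argsort(v)[:1][0];w=np.clip(-v,0,None);w[(np.abs(th-th[i])>.06)]=0
        out.append(((w@th/w.sum()).round(3),v[i].round(1),th[np.argsort(v)[:6]].round(2).tolist()))
    return out
E
python3 - <<'E'
from h import *
d=vision.get_image("top");ds=vision.get_image("scene")
for z in(.072,.078):
  print("top0",z,polar(d,cv2.imread("pics/top0.png"),z)); print("sc0",z,polar(ds,cv2.imread("pics/scene0.png"),z)); print("sc now",z,polar(ds,save(ds,None),z))
E
```

```text
top0 0.072 [(np.float64(-0.511), np.float32(-8.1), [-0.51, -0.52, -0.5, -0.53, -0.49, -0.54]), (np.float64(-0.19), np.float32(-9.1), [-0.19, -0.18, -0.2, -0.17, -0.21, -0.22])]
sc0 0.072 [(np.float64(-0.449), np.float32(-5.0), [-0.45, -0.44, -0.46, -0.43, -0.47, -0.42]), (np.float64(-0.185), np.float32(-5.7), [-0.18, -0.19, -0.17, -0.2, -0.16, -0.21])]
sc now 0.072 [(np.float64(-0.448), np.float32(-5.1), [-0.45, -0.44, -0.46, -0.43, -0.47, -0.42]), (np.float64(-0.183), np.float32(-5.0), [-0.18, -0.19, -0.17, -0.2, -0.16, -0.43])]
top0 0.078 [(np.float64(-0.489), np.float32(-7.9), [-0.49, -0.48, -0.5, -0.47, -0.51, -0.46]), (np.float64(-0.17), np.float32(-11.2), [-0.17, -0.16, -0.18, -0.15, -0.19, -0.2])]
sc0 0.078 [(np.float64(-0.569), np.float32(-4.6), [-0.57, -0.56, -0.58, -0.55, -0.59, -0.54]), (np.float64(-0.221), np.float32(-8.2), [-0.22, -0.21, -0.23, -0.2, -0.24, -0.19])]
sc now 0.078 [(np.float64(-0.562), np.float32(-4.6), [-0.56, -0.57, -0.55, -0.58, -0.54, -0.59]), (np.float64(-0.221), np.float32(-7.9), [-0.22, -0.21, -0.23, -0.2, -0.24, -0.19])]
```

Request:
arm_command:
  steps:
    - [[0, 0, 0.07], [0.05, 0.34, -0.2], 0]
    - [[0, 0, 0.14], [0.06, 0.68, -0.4], 0]
    - [[0, 0, 0.2], [0.06, 0.97, -0.4], 0]
    - [[0, 0, 0.2], [0.06, 0.97, -0.4], 0]

```text
clock: 9.55
tool_pos: [0.484, 0.0012, 0.1066]
ee_rot: [0.0, 0.844, 0.536, 0.0]
ft_force: [0.6, -0.5, 0.3]
width: 0.012
finger_force: 25.0
```

```bash
cat > fb.py <<'E'
from h import *
s=ctrl.observe();rel(s["tool_pos"]);print(s["ft_force"].round(2),s["wrist_torque"].round(3),s["clock"])
ds=vision.get_image("scene")
for z in(.072,.075,.078): print("sc",z,[o[:2] for o in polar(ds,save(ds,None),z)])
E
python3 fb.py
```

```text
pos [0.484  0.0012 0.1066] yaw 1.132 tilt [ 0.0005 -0.0004] shift [0. 0. 0.]
[ 0.55 -0.49  0.32] [-0.213 -0.362  0.05 ] 9.55
sc 0.072 [(np.float64(-0.448), np.float32(-4.9)), (np.float64(-0.185), np.float32(-5.5))]
sc 0.075 [(np.float64(-0.502), np.float32(-4.8)), (np.float64(-0.204), np.float32(-8.2))]
sc 0.078 [(np.float64(-0.562), np.float32(-4.6)), (np.float64(-0.222), np.float32(-8.5))]
```

Request:
arm_command:
  steps:
    - [[0, 0, 0.07], [0.05, 0.34, 0], 0]
    - [[0, 0, 0.14], [0.06, 0.68, 0], 0]
    - [[0, 0, 0.2], [0.06, 0.97, 0], 0]
    - [[0, 0, 0.2], [0.06, 0.97, 0], 0]

```text
clock: 9.93
tool_pos: [0.4846, 0.0008, 0.1065]
ee_rot: [0.0, 0.893, 0.45, -0.0]
ft_force: [1.1, -0.6, 0.5]
width: 0.0117
finger_force: 25.0
```

```bash
python3 fb.py
```

```text
pos [0.4846 0.0008 0.1065] yaw 0.933 tilt [-0.     -0.0004] shift [0. 0. 0.]
[ 1.14 -0.56  0.47] [-0.254 -0.271  0.012] 9.9333
sc 0.072 [(np.float64(-0.381), np.float32(-5.3)), (np.float64(-0.186), np.float32(-4.9))]
sc 0.075 [(np.float64(-0.439), np.float32(-5.2)), (np.float64(-0.205), np.float32(-7.3))]
sc 0.078 [(np.float64(-0.492), np.float32(-4.6)), (np.float64(-0.222), np.float32(-8.0))]
```

The needle is moving, so the blade is engaged. Continuing.

Request:
arm_command:
  steps:
    - [[0, 0, 0.07], [0.05, 0.34, 0], 0]
    - [[0, 0, 0.14], [0.06, 0.68, 0], 0]
    - [[0, 0, 0.21], [0.06, 1.02, 0], 0]
    - [[0, 0, 0.28], [0.03, 1.36, 0], 0]
    - [[0, 0, 0.35], [-0.02, 1.7, 0], 0]
    - [[0, 0, 0.4], [-0.07, 1.93, 0], 0]
    - [[0, 0, 0.4], [-0.07, 1.93, 0], 0]

```text
clock: 10.57
tool_pos: [0.4858, -0.0003, 0.1066]
ee_rot: [0.0, 0.965, 0.264, -0.0]
ft_force: [0.5, -0.5, 0.8]
width: 0.0115
finger_force: 25.0
```

```bash
python3 fb.py; python3 - <<'E'
from h import *
d=vision.get_image("wrist");print(proj(d,[[.484,.1415,.075],[.546,.15,.075],[.552,.155,.075]]))
print([o[:2] for o in polar(d,save(d,None),.075)])
E
```

```text
pos [ 4.858e-01 -3.000e-04  1.066e-01] yaw 0.534 tilt [-0.0006 -0.0002] shift [0. 0. 0.]
[ 0.46 -0.49  0.75] [-0.231 -0.12   0.072] 10.5667
sc 0.072 [(np.float64(-0.233), np.float32(-6.6)), (np.float64(-0.192), np.float32(-6.4))]
sc 0.075 [(np.float64(-0.281), np.float32(-6.4)), (np.float64(-0.205), np.float32(-8.2))]
sc 0.078 [(np.float64(-0.329), np.float32(-5.9)), (np.float64(-0.223), np.float32(-8.9))]
[[ 85.8453351  118.93666716]
 [108.67672505  29.99866712]
 [105.34291978  17.14912303]]
[(np.float64(-0.292), np.float32(-15.7)), (np.float64(-0.197), np.float32(-15.2))]
```

Request:
arm_command:
  steps:
    - [[0, 0, 0.07], [0.05, 0.34, 0], 0]
    - [[0, 0, 0.14], [0.06, 0.68, 0], 0]
    - [[0, 0, 0.21], [0.06, 1.0, 0], 0]
    - [[0, 0, 0.21], [0.06, 1.0, 0], 0]
    - [[0, 0, 0.21], [0.06, 1.0, 0], 0]

```text
clock: 11.08
tool_pos: [0.4862, -0.001, 0.1066]
ee_rot: [-0.0, 0.987, 0.162, -0.0]
ft_force: [-0.4, -0.4, -0.5]
width: 0.0121
finger_force: 25.0
```

```bash
python3 fb.py; python3 - <<'E'
from h import *
d=vision.get_image("wrist");im=save(d,None)
for z in(.072,.075,.078):
  print([polar(d,im,z,rs=r)[0][:2] for r in((.026,.036),(.036,.046),(.046,.056),(.056,.061))],[polar(d,im,z,ra=r)[1][:2] for r in((.0635,.0665),(.0665,.070))])
E
```

```text
pos [ 0.4862 -0.001   0.1066] yaw 0.326 tilt [-0.0009  0.    ] shift [0. 0. 0.]
[-0.38 -0.36 -0.45] [-0.257 -0.016  0.033] 11.0833
sc 0.072 [(np.float64(-0.172), np.float32(-4.5)), (np.float64(-0.177), np.float32(-5.1))]
sc 0.075 [(np.float64(-0.213), np.float32(-4.3)), (np.float64(-0.199), np.float32(-7.4))]
sc 0.078 [(np.float64(-0.254), np.float32(-4.0)), (np.float64(-0.22), np.float32(-8.4))]
[(np.float64(-0.278), np.float32(-19.7)), (np.float64(-0.251), np.float32(-21.5)), (np.float64(-0.235), np.float32(-21.5)), (np.float64(-0.226), np.float32(-18.5))] [(np.float64(-0.039), np.float32(-12.9)), (np.float64(-0.224), np.float32(-17.5))]
[(np.float64(-0.213), np.float32(-20.5)), (np.float64(-0.202), np.float32(-21.8)), (np.float64(-0.195), np.float32(-22.1)), (np.float64(-0.192), np.float32(-18.2))] [(np.float64(-0.01), np.float32(-12.9)), (np.float64(-0.195), np.float32(-17.7))]
[(np.float64(-0.148), np.float32(-20.7)), (np.float64(-0.153), np.float32(-22.0)), (np.float64(-0.156), np.float32(-22.5)), (np.float64(-0.157), np.float32(-18.2))] [(np.float64(0.396), np.float32(-12.9)), (np.float64(-0.166), np.float32(-17.8))]
```

The needle and pointer agree within about 0.015 rad. Holding briefly, then lifting straight out.

Request:
arm_command:
  steps:
    - [[0, 0, 0], [0, 0, 0], 0]
    - [[0, 0, 0], [0, 0, 0], 0]
    - [[0, 0, 0], [0, 0, -4], 0]
    - [[0, 0, 0], [0, 0, -12], 0]
    - [[0, 0, 0], [0, 0, -30], 0]
    - [[0, 0, 0], [0, 0, -60], 0]
    - [[0, 0, 0], [0, 0, -85], 0]
    - [[0, 0, 0], [0, 0, -90], 0]

```text
clock: 11.85
tool_pos: [0.4894, -0.0005, 0.2013]
ee_rot: [0.0, 0.987, 0.161, 0.005]
ft_force: [0.9, -0.7, -0.1]
width: 0.0121
finger_force: 25.0
```

```bash
python3 fb.py; python3 - <<'E'
from h import *
d=vision.get_image("wrist");im=save(d,None)
for z in(.074,.076):
  print([polar(d,im,z,rs=r)[0][:2] for r in((.026,.036),(.036,.046),(.046,.056),(.056,.061))],[polar(d,im,z,ra=r)[1][:2] for r in((.0665,.070),)])
rel([.4905,-.363,.192])
E
```

```text
pos [ 0.4894 -0.0005  0.2013] yaw 0.323 tilt [0.0091 0.001 ] shift [0. 0. 0.]
[ 0.94 -0.74 -0.07] [ 0.005 -0.053  0.007] 11.85
sc 0.072 [(np.float64(-0.172), np.float32(-4.6)), (np.float64(-0.176), np.float32(-5.7))]
sc 0.075 [(np.float64(-0.216), np.float32(-4.3)), (np.float64(-0.202), np.float32(-7.9))]
sc 0.078 [(np.float64(-0.258), np.float32(-3.9)), (np.float64(-0.222), np.float32(-8.5))]
[(np.float64(-0.222), np.float32(-13.1)), (np.float64(-0.211), np.float32(-15.2)), (np.float64(-0.206), np.float32(-14.8)), (np.float64(-0.203), np.float32(-13.6))] [(np.float64(-0.205), np.float32(-14.9))]
[(np.float64(-0.193), np.float32(-13.4)), (np.float64(-0.189), np.float32(-15.6)), (np.float64(-0.188), np.float32(-15.4)), (np.float64(-0.187), np.float32(-12.8))] [(np.float64(-0.192), np.float32(-15.0))]
pos [ 0.4876 -0.0006  0.1984] yaw 0.323 tilt [0.0041 0.0006] shift [-112.4  344.5    6.2]
```

Request:
arm_command:
  steps:
    - [[0, 0, -0.02], [-9, 28, 0], 0]
    - [[0, 0, -0.037], [-21, 64, 0], 0]
    - [[0, 0, -0.037], [-33, 101, 0], 0]
    - [[0, 0, -0.037], [-45, 138, 0], 0]
    - [[0, 0, -0.037], [-57, 175, 0], 0]
    - [[0, 0, -0.037], [-69, 211, 0], 0]
    - [[0, 0, -0.037], [-81, 248, 0], 0]
    - [[0, 0, -0.037], [-90, 275, 0], 0]

```text
clock: 12.62
tool_pos: [0.4867, -0.2939, 0.1948]
ee_rot: [-0.0, 0.984, 0.177, -0.002]
ft_force: [-0.1, -1.0, -0.4]
width: 0.0117
finger_force: 25.0
```

Request:
arm_command:
  steps:
    - [[0, 0, 0], [-10, 31, 0], 0]
    - [[0, 0, 0], [-18, 55, 0], 0]
    - [[0, 0, 0], [-22, 69, 3], 0]
    - [[0, 0, 0], [-22, 69, 6], 0]
    - [[0, 0, 0], [-22, 69, 6], 0]
    - [[0, 0, 0], [-22, 69, 6], 0]
    - [[0, 0, 0], [-22, 69, 6], 0]

```text
clock: 13.2
tool_pos: [0.493, -0.3597, 0.1904]
ee_rot: [-0.001, 0.984, 0.181, 0.0]
ft_force: [-0.8, -0.1, -0.0]
width: 0.012
finger_force: 25.0
```

```bash
python3 - <<'E'
from h import *
rel([.4905,-.363,.067])
d=vision.get_image("wrist");s=ctrl.observe();t=s["tool_pos"]
g=cv2.cvtColor(d["image"],cv2.COLOR_RGB2GRAY)
print(d["image"][190:216,257].tolist())
print(proj(d,[[t[0]-.0045,t[1]-.0017,t[2]-.059]]))
E
```

```text
pos [ 0.493  -0.3597  0.1904] yaw 0.364 tilt [-0.0003  0.0024] shift [ -3.6   2.4 123.4]
[[47, 46, 46], [49, 49, 49], [52, 51, 51], [53, 52, 52], [54, 52, 52], [53, 52, 52], [52, 51, 51], [56, 55, 55], [64, 63, 62], [69, 68, 67], [72, 71, 69], [78, 76, 74], [81, 79, 77], [82, 80, 78], [82, 79, 77], [82, 79, 77], [82, 79, 77], [82, 79, 77], [83, 80, 79], [89, 87, 85], [97, 95, 92], [99, 97, 94], [97, 94, 92], [88, 86, 84], [83, 80, 78], [82, 79, 77]]
[[256.5622706  206.81350953]]
```

Request:
arm_command:
  steps:
    - [[0, 0, 0], [-2, 1.5, 10], 0]
    - [[0, 0, 0], [-3.6, 2.4, 30], 0]
    - [[0, 0, 0], [-3.6, 2.4, 50], 0]
    - [[0, 0, 0], [-3.6, 2.4, 65], 0]
    - [[0, 0, 0], [-3.6, 2.4, 72], 0]
    - [[0, 0, 0], [-3.6, 2.4, 74], 0]
    - [[0, 0, 0], [-3.6, 2.4, 74], 0]
    - [[0, 0, 0], [-3.6, 2.4, 74], 0]

```text
clock: 13.92
tool_pos: [0.4904, -0.3664, 0.1175]
ee_rot: [0.001, 0.984, 0.179, 0.001]
ft_force: [0.2, -0.0, 0.1]
width: 0.0118
finger_force: 25.0
```

```bash
python3 - <<'E'
from h import *
rel([.4905,-.363,.067])
E
```

```text
pos [ 0.4904 -0.3664  0.1175] yaw 0.36 tilt [ 0.0014 -0.0009] shift [ 1.3 -3.2 50.5]
```

Request:
arm_command:
  steps:
    - [[0, 0, 0], [1.3, -3.2, 0], 0]
    - [[0, 0, 0], [1.3, -3.2, 0], 0]
    - [[0, 0, 0], [1.3, -3.2, 0], 0]
    - [[0, 0, 0], [1.3, -3.2, 0], 0]
    - [[0, 0, 0], [1.3, -3.2, 5], 0]
    - [[0, 0, 0], [1.3, -3.2, 10], 0]
    - [[0, 0, 0], [1.3, -3.2, 15], 0]
    - [[0, 0, 0], [1.3, -3.2, 15], 0]

```text
clock: 14.58
tool_pos: [0.489, -0.3622, 0.1001]
ee_rot: [-0.001, 0.984, 0.179, -0.001]
ft_force: [0.5, 0.4, -0.9]
width: 0.0117
finger_force: 25.0
```

```bash
python3 - <<'E'
from h import *
rel([.4905,-.363,.067]);print(ctrl.observe()["ft_force"])
E
```

```text
pos [ 0.489  -0.3622  0.1001] yaw 0.36 tilt [-0.0023  0.0017] shift [ 1.2  1.4 33.1]
[ 0.465734    0.35909339 -0.91481873]
```

Request:
arm_command:
  steps:
    - [[0, 0, 0], [0.5, 0.5, 5], 0]
    - [[0, 0, 0], [0.5, 0.5, 11], 0]
    - [[0, 0, 0], [0.5, 0.5, 17], 0]
    - [[0, 0, 0], [0.5, 0.5, 23], 0]
    - [[0, 0, 0], [0.5, 0.5, 28], 0]
    - [[0, 0, 0], [0.5, 0.5, 31], 0]
    - [[0, 0, 0], [0.5, 0.5, 32], 0]
    - [[0, 0, 0], [0.5, 0.5, 32], 0]

```text
clock: 15.25
tool_pos: [0.4903, -0.3629, 0.0693]
ee_rot: [-0.0, 0.984, 0.179, -0.0]
ft_force: [-0.9, 0.5, -0.6]
width: 0.012
finger_force: 25.0
```

```bash
python3 - <<'E'
from h import *
rel([.4905,-.363,.067]);print(ctrl.observe()["ft_force"])
E
```

```text
pos [ 0.4903 -0.3629  0.0693] yaw 0.36 tilt [-0.0004  0.0004] shift [0.1 0.1 2.3]
[-0.93174367  0.47934628 -0.61910178]
```

Down the last 2 mm, then open to about 46 mm, which keeps clear of the hex tool.

Request:
arm_command:
  steps:
    - [[0, 0, 0], [0, 0, 1], 0]
    - [[0, 0, 0], [0, 0, 2], 0]
    - [[0, 0, 0], [0, 0, 2], 0]
    - [[0, 0, 0], [0, 0, 2], 15]
    - [[0, 0, 0], [0, 0, 2], 25]
    - [[0, 0, 0], [0, 0, 2], 40]
    - [[0, 0, 0], [0, 0, 2], 50]
    - [[0, 0, 0], [0, 0, 2], 50]

```text
clock: 15.92
tool_pos: [0.4905, -0.363, 0.0678]
ee_rot: [0.0, 0.984, 0.179, 0.0]
ft_force: [-0.4, -0.4, -0.9]
width: 0.036
finger_force: 0.0
```

Request:
arm_command:
  steps:
    - [[0, 0, 0], [0, 0, -5], 50]
    - [[0, 0, 0], [0, 0, -15], 50]
    - [[0, 0, 0], [0, 0, -35], 50]
    - [[0, 0, 0], [0, 0, -60], 50]
    - [[0, 0, 0], [0, 0, -90], 50]
    - [[0, 0, 0], [-5, 0, -115], 50]
    - [[0, 0, 0], [-20, 0, -122], 50]
    - [[0, 0, 0], [-40, 0, -122], 50]

```text
clock: 16.58
tool_pos: [0.4551, -0.3775, 0.1931]
ee_rot: [0.002, 0.984, 0.18, 0.003]
ft_force: [-0.2, -0.5, -0.6]
width: 0.0464
finger_force: 0.0
```

Request:
arm_command:
  steps:
    - [[0, 0, 0], [0, 0, -25], 50]
    - [[0, 0, 0], [0, 0, -50], 50]
    - [[0, 0, 0], [0, 0, -50], 50]
    - [[0, 0, 0], [0, 0, -50], 50]
    - [[0, 0, 0], [0, 0, -50], 50]
    - [[0, 0, 0], [0, 0, -50], 50]

```text
clock: 17.08
tool_pos: [0.452, -0.3766, 0.2383]
ee_rot: [-0.001, 0.984, 0.179, -0.001]
ft_force: [-0.3, 0.3, -0.4]
width: 0.047
finger_force: 0.0
```

```bash
python3 fb.py; python3 - <<'E'
from h import *
s=ctrl.observe();print(s["width"],s["ft_force"])
d=vision.get_image("wrist");pr=proj(d,[[.489,-.365,.103],[.4641,-.2993,.093]]);print(pr)
for th in(130,160,180):
  x,y=pr[0].astype(int);b=cv2.resize(d["image"][y-22:y+22,x-22:x+22],None,fx=8,fy=8,interpolation=cv2.INTER_CUBIC)
  c=max(cv2.findContours((b.min(2)>th).astype(np.uint8),0,1)[0],key=cv2.contourArea);r=cv2.minAreaRect(c)
  p=(cv2.boxPoints(r)+.5)/8+[x-22,y-22]-.5;w=cast(d,p,.103);print(th,w.mean(0).round(4),[np.linalg.norm(w[i+1]-w[i]).round(4) for i in(0,1)])
E
```

```text
pos [ 0.452  -0.3766  0.2383] yaw 0.36 tilt [-0.0025  0.0019] shift [0. 0. 0.]
[-0.34  0.35 -0.4 ] [ 0.012  0.018 -0.009] 17.0833
sc 0.072 [(np.float64(-0.171), np.float32(-4.5)), (np.float64(-0.174), np.float32(-5.2))]
sc 0.075 [(np.float64(-0.213), np.float32(-4.3)), (np.float64(-0.201), np.float32(-7.5))]
sc 0.078 [(np.float64(-0.258), np.float32(-4.0)), (np.float64(-0.22), np.float32(-8.1))]
0.04635988866722472 [0.29702484 0.14286921 0.04415215]
[[258.15838071 147.98957426]
 [197.60800831 147.18408514]]
130 [ 0.4909 -0.3629  0.103 ] [np.float64(0.0201), np.float64(0.0238)]
160 [ 0.4895 -0.3635  0.103 ] [np.float64(0.0185), np.float64(0.0192)]
180 [ 0.4901 -0.3653  0.103 ] [np.float64(0.0135), np.float64(0.0179)]
```

The wrist view puts the handle top where it was before the grasp. One last check: compare the stand area in the fixed cameras with the start pictures.

```bash
python3 - <<'E'
from h import *
for n in("scene","top"):
  d=vision.get_image(n);a=cv2.imread(f"pics/{n}0.png");b=save(d,None)
  p=proj(d,[[.4865,-.3655,z] for z in(.06,.08,.10)]).round().astype(int)
  for x,y in p: print(n,x,y,[cv2.cvtColor(i,cv2.COLOR_BGR2GRAY)[y,x-9:x+10].tolist() for i in(a,b)])
E
```

```text
scene 315 151 [[141, 115, 119, 117, 120, 128, 121, 112, 110, 109, 107, 110, 106, 119, 117, 118, 119, 119, 123], [147, 123, 128, 128, 130, 131, 119, 118, 122, 115, 114, 117, 115, 126, 127, 128, 127, 127, 132]]
scene 316 145 [[189, 190, 190, 185, 178, 150, 86, 80, 93, 97, 104, 115, 156, 188, 188, 186, 182, 175, 169], [198, 199, 197, 194, 189, 159, 100, 87, 94, 110, 115, 126, 168, 198, 198, 196, 191, 184, 177]]
scene 316 139 [[189, 189, 189, 190, 190, 176, 132, 144, 159, 169, 195, 191, 170, 180, 191, 190, 187, 185, 185], [198, 198, 200, 198, 200, 186, 142, 165, 191, 202, 206, 205, 180, 189, 199, 198, 197, 194, 196]]
top 348 184 [[83, 86, 85, 84, 71, 69, 57, 34, 25, 45, 48, 39, 52, 166, 102, 62, 74, 82, 84], [98, 99, 101, 102, 137, 79, 60, 54, 42, 50, 8, 12, 34, 38, 38, 34, 35, 36, 37]]
top 350 182 [[85, 84, 73, 143, 47, 46, 29, 23, 41, 48, 143, 191, 189, 184, 177, 86, 84, 81, 84], [100, 100, 90, 120, 59, 45, 51, 10, 8, 31, 39, 33, 36, 38, 35, 36, 38, 36, 37]]
top 352 181 [[83, 94, 117, 77, 30, 40, 41, 52, 182, 190, 185, 183, 129, 84, 79, 86, 107, 144, 146], [100, 103, 104, 54, 34, 0, 15, 42, 37, 37, 41, 35, 36, 36, 34, 34, 34, 37, 37]]
```

The scene camera shows the same profile as at the start, so the tool is seated upright. Handing in.

```bash
python3 -c "
from station import ctrl
print(ctrl.sign_off())"
```

```text
the job is handed in; nothing more can be done
None
```

I turned the span screw until the needle stood within about 0.015 rad of the set pointer by the cameras, put the blade tool back down in its bore and released it, and handed the job in at about 17 s; no verdict came back.

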